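# Hang the spring housing tube in the bayonet bridge and twist it until it locks

### The arm

A 6-joint arm with a two-finger parallel gripper is mounted at the origin on the work surface. World frame = base frame: x ahead of the robot, y to its left, z up, the work surface at z = 0. Lengths are in m, angles in rad, forces in N, time in s.
With the tool pointing down it reaches from about 0.375 to 0.9 m from the base axis. Payload 3.1 kg.
Tool frame: the origin (TCP) lies on the centre line of the jaws, within the pads' length; the fingertips stand ahead of it and the grasp point (between the pads) lies 3 mm ahead of it (ctrl.nose_length is the z of the fingertips in the tool frame, in m); z points along the fingers, y is the line along which they close (so a half turn about z gives the same grasp; the last joint's range is limited). The gripper opens to 87 mm and grips with 3 to 60 N. Pads are 19 mm wide; open, the fingers measure 117 mm over their backs; the gripper's body (75 mm by 190 mm) begins 51 mm behind the grasp point.
Start: joints at [1.121, 0.527, 1.433, -0, 1.181, -0.178], TCP at [0.168, 0.602, 0.245] pointing down, gripper open.
Joint ranges: [-3.08, 3.08], [-0.75, 2.2], [0.22, 2.44], [-1.43, 4.57], [0, 2.65], [-2.85, 2.85]. Speed limits (rad/s): [2.79, 2.79, 3.14, 3.14, 3.14, 3.14].

### API

Orientations are given as a rotation vector (axis times angle).
In Python, from cell import ctrl, camrig gives the robot as it stands (ctrl), with the cameras (camrig).
- The arm moves only by the shell command python3 steer.py 'ROWS' [FORCE]. ROWS is a JSON list that holds a single list of rows (three levels of brackets), with 1 to 20 rows, each of 5 numbers: dx, dy, dz in shares of the most that a row can go, 1 being 50 mm, then a turn about the tool's z in a scale on which 1.0 is 60 degrees, then the opening from 0.0 (shut) to 1.0 (fully open); each row shifts and turns the commanded pose from where the row before left it, along the tool's axes as they then stand; what a row does not reach is not made up. A row lasts 1/10 s, in which the tool goes at most 0.05 m and 0.15 rad, less where a joint would pass 70% of its speed; a pose out of reach is approached as far as the arm can. The fingers move at their own pace and stop on an object; FORCE is the grip in N (left out, the last holds). Time passes only in rows, so rows that do not move let the fingers close. It prints the time, the measured TCP pose, the force, the opening and the grip force at its end. A shift or turn number past 1, either way, is cut back to 1. Input that does not fit is refused with a message, and nothing moves.
- ctrl.observe(): the state, without advancing time (a new reading comes with each control period).
- camrig.read_camera(name): name is "side" or "top"; returns the picture (480x640x3 uint8, red, green, blue); there is no depth.
- camrig.camera_info(name): a dict with "vfov" (degrees; the focal length in pixels is half the picture's height over the tangent of half this angle, whatever the lens; pixels are square), "cx", "cy" (the principal point, pixels), "R" (3x3) and "t" (3): a world point X has camera coordinates R X + t. Camera axes: x right, y down, z forward; pixel columns grow to the right and rows downward; lengths in m; the calibration is good to about 2 mm. A picture is of the moment at which its call begins. camera_info takes no time and is no camera call.
- ctrl.hand_in(): hands the job in; it is judged then, once.
The state is a dict: "time_s": time; "qpos": joint angles; "qvel": joint speeds; "tau": joint torques, N m; "tool_pos": TCP position; "ee_rot": TCP orientation; "force": force on the tool from outside, world axes, zero at the start; "ft_torque": the same for the moment, N m; "opening": opening from 0.0 (shut) to 1.0 (fully open); "grasp_force": force on a finger pad.
Only numpy, scipy, OpenCV 4.12 (cv2) and the standard library are available. Lean on these libraries where they do the work, as an engineer would, in place of code of your own. Each camera call takes 0.05 s, during which the arm holds its last target. There are 200 camera calls.

### The job

Hang the silver spring housing tube that has two side lugs in the bayonet ring on top of the steel bridge: lower its lugs down through the ring's two entry slots, then twist it clockwise as seen from above, feeling for the catch, until both lugs drop fully into the locking notches. Let go and leave it hanging upright and still. Handle it gently, never forcing the tube against the bridge or dragging the lightly clamped notch ring round with it, and leave the other things on the table where they are.

Things in the scene. Friction and masses are not known exactly. Their poses are not given: they have to be found in the camera images.
- tube: the spring housing tube: bare aluminium, upright and loose on the table, 32 mm in diameter, 90 mm tall, with two side lugs and on top a flat upright handle, 32 mm long (x, the direction of the lugs), 10 mm thick (y), from 90 to 130 mm up. Origin: centre of its underside, z up its axis. About 0.2 kg, varies by a third. Half a turn makes no difference
- tube_grip (a point): centre of the tube's flat handle, 115 mm above the tube's underside; axes as the tube's
- tube_lug (a point): underside of one of the tube's two lugs, 21 mm out along the tube's +x and 55 mm above its underside; the other is on the far side (-x). Lugs reach 28 mm from the axis and are 9 mm wide (y) and 7 mm tall
- bridge: the steel bridge, fixed: a 130 mm square foot (top at 8 mm), four legs and a 110 mm square plate (top at 83 mm) that carries the bayonet ring (outside diameter 69 mm, top at 107 mm). Origin: centre of its underside, z up the ring's axis. The bore, 37 mm wide (36 mm in the plate), goes right through into the open space between the legs. x points along the entry slots
- ring (a point): on the ring's axis at its top face, 107 mm above the bridge's underside; axes as the bridge's. The top rim is 6 mm thick (101 to 107 mm). The held tube must not be forced against the bridge: a first touch at 12 mm/s is safe, one at 20 mm/s can peak near the 40 N that it may bear at most; letting the tube go to drop the last few mm does no harm
- slot (a point): outer part of one of the two entry slots, at the rim's top, 24.5 mm out along the bridge's +x; the other is on the far side (-x). Slots are 13 mm wide and reach 31 mm from the axis. Half a turn makes no difference
- channel (a point): on the ring's axis at the height of the channel floor, 90 mm up (tube origin then 35 mm above the bridge's). Under the rim a channel, 11 mm high, runs clockwise seen from above from each slot and ends at a wall 95 to 105 degrees on; anticlockwise of the slot is a wall at once
- notch_level (a point): on the ring's axis, 83 mm up: the bottom of the locking notches, one per lug, 12 mm wide, 7 mm deep in the channel floor, hidden under the rim. Lugs in them: tube origin 28 mm above the bridge's. Their ring is clamped anew each time, 34 to 78 degrees clockwise of the slots: only feeling tells where. A tube that is held up or turned past does not drop in
- clutch (a joint): how far the notch ring has been dragged clockwise from its setting (rad, 0 at the start; it does not tell where the notches are). Only a light friction clamp (about 0.12 N m) holds the ring: turning the tube while pressing down with more than about 5 N, or turning on once the lugs are in the notches, drags it. More than 0.15 rad spoils the setting
- plain_tube: bystander: another silver tube, 32 mm in diameter, with a round knob (26 mm) on top and no lugs, 100 mm tall, upright, loose; origin at the centre of its underside
- stopper: bystander: cobalt glass bottle stopper standing on its narrow end, 48 mm wide, 56 mm tall, loose; origin at the centre of its underside
- eraser_cap: bystander: chunky black eraser cap, 26 mm wide, 34 mm tall, loose; origin at the centre of its underside
- barrel: bystander: lime green plastic pencil barrel, 13 mm thick, 110 mm long, lying in a shallow metal tray

How it is judged:
By the outcome, as a careful person would: the job done as asked, in the order asked, and still so for the second after the job is handed in, with the robot touching nothing.
It also fails if it takes over 64 s, if anything falls off the work surface, if the arm or the gripper's body presses on something with over 40 N, if the wrist force passes 120 N, or if a joint passes its speed limit or range.

## Working session

There is one attempt and no reset: what is moved stays moved. The work goes in short steps, Python scripts to look and compute and a shell command to move; the robot and the scene stay as the last step left them, time stands still between calls to the robot, and variables do not carry over. Pictures are saved under pics/ and viewed, at most 10 in all, crops included, and the job is handed in when it is done.

```bash
ls; mkdir -p pics; python3 - <<'E'
from cell import ctrl, camrig
import cv2,numpy as np
for n in("side","top"):
    cv2.imwrite(f"pics/{n}0.png",camrig.read_camera(n)[:,:,::-1]); i=camrig.camera_info(n);print(n,i)
print(ctrl.observe(),ctrl.nose_length)
E
```

```text
cell.py
pics
steer.py
side {'vfov': 43.18079600436366, 'cx': 332.7593464538461, 'cy': 237.70761678067788, 'R': array([[ 0.97435867, -0.22489374, -0.00692807],
       [-0.11638525, -0.47741241, -0.87093735],
       [ 0.19256081,  0.84941168, -0.49134523]]), 't': array([-0.51833543,  0.17013564,  0.85063015])}
top {'vfov': 43.887220020250886, 'cx': 316.1111564369874, 'cy': 240.3255726396862, 'R': array([[-0.02540058, -0.99955012, -0.01594922],
       [-0.99614461,  0.0266477 , -0.08358114],
       [ 0.08396855,  0.01376472, -0.99637333]]), 't': array([0.07543132, 0.58096048, 1.11359221])}
{'time_s': 0.1, 'qpos': array([ 1.12047855e+00,  5.28399248e-01,  1.43376539e+00,  1.30635215e-05,
        1.18140818e+00, -1.78497689e-01]), 'qvel': array([ 3.34247221e-04, -4.00741914e-03, -1.80609631e-03,  1.49278868e-05,
       -2.10385921e-03,  1.35518159e-03]), 'tau': array([ 2.93040039e-04, -4.40984523e+01, -1.77149981e+01,  6.34452933e-02,
        5.33650524e-02, -4.48399044e-05]), 'tool_pos': array([0.16749811, 0.60149904, 0.24365624]), 'ee_rot': array([-4.25583751e-01, -3.11200172e+00,  2.95149910e-03]), 'force': array([-0.68305532,  0.93232533, -1.09469605]), 'ft_torque': array([-0.02059292, -0.03191773, -0.04453715]), 'grasp_force': 0.0, 'opening': 1.000886736183} 0.022
```

View pics/top0.png

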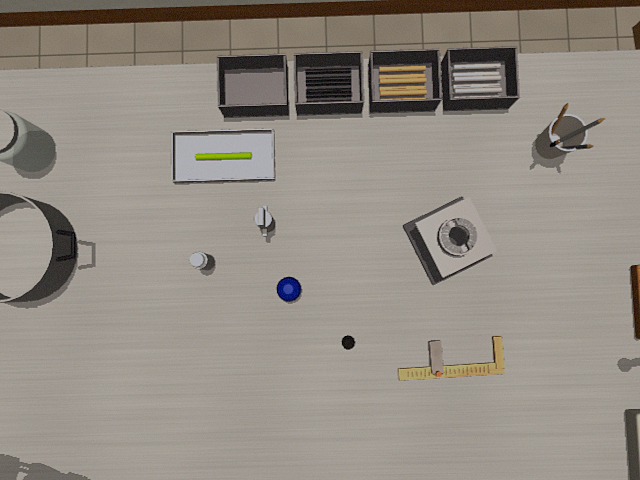

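View pics/side0.png

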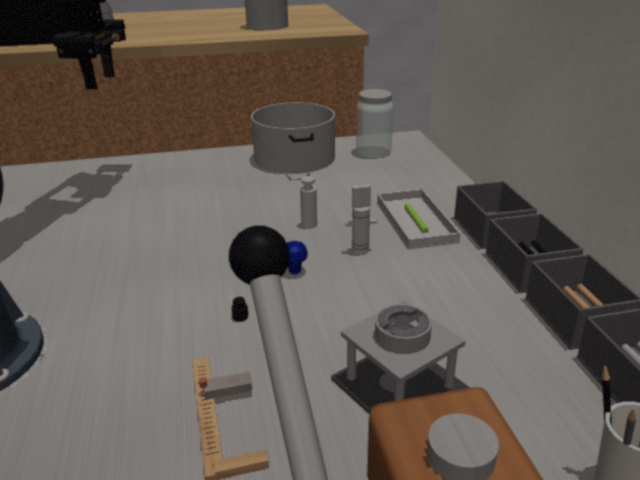

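The top view shows the tube near (264,219), the plain tube at (200,260), the stopper at (288,289), and the bridge ring at (458,237). In the side view the tube is at (361,220) and the ring at (403,325). Next I'll enlarge these areas.

```bash
python3 - <<'E'
import cv2,numpy as np
t=cv2.imread("pics/top0.png");s=cv2.imread("pics/side0.png")
f=lambda im,x,y,w,h,k:cv2.resize(im[y:y+h,x:x+w],None,fx=k,fy=k,interpolation=cv2.INTER_CUBIC)
cv2.imwrite("pics/c1.png",np.hstack([f(t,240,195,50,75,8),f(s,336,175,50,75,8)]))
cv2.imwrite("pics/c2.png",np.hstack([f(t,398,190,100,100,4),f(s,355,290,100,100,4)]))
E
```

```text
(no output)
```

View pics/c1.png

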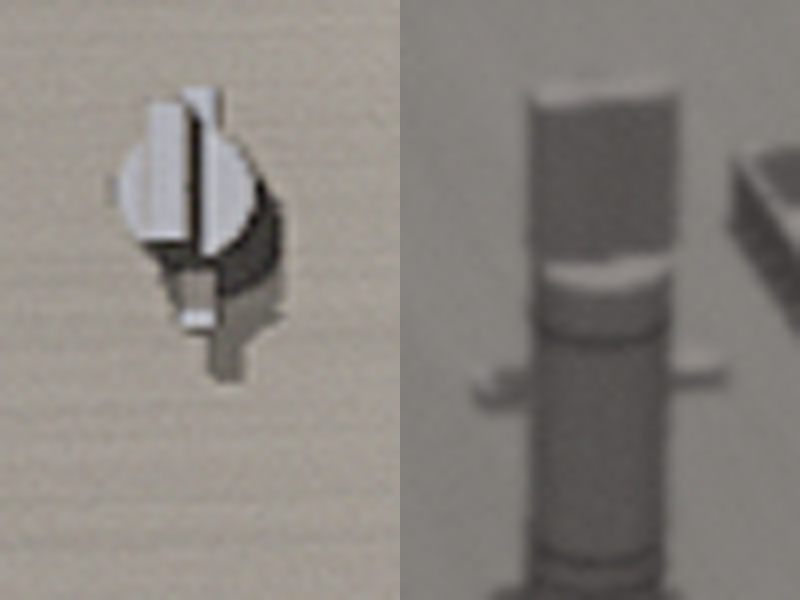

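View pics/c2.png

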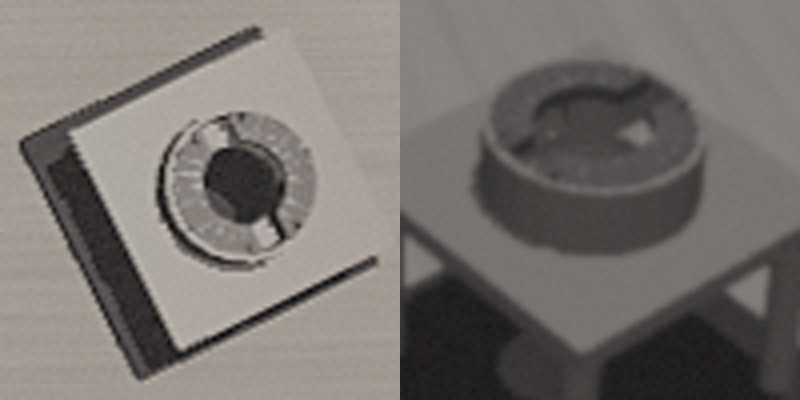

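```bash
cat > h.py <<'E'
import numpy as np
from cell import ctrl, camrig
from scipy.optimize import least_squares
from scipy.spatial.transform import Rotation as Ro
I={n:camrig.camera_info(n) for n in("side","top")}
def proj(n,X):
    i=I[n];c=np.atleast_2d(X)@i["R"].T+i["t"];f=240/np.tan(np.radians(i["vfov"]/2))
    return f*c[:,:2]/c[:,2:]+[i["cx"],i["cy"]]
def tri(a,b):  # top px, side px
    s=least_squares(lambda X:np.r_[proj("top",X)[0]-a,proj("side",X)[0]-b],[.6,0,.1]);return s.x,s.fun.round(2)
def bp(n,p,z):
    i=I[n];f=240/np.tan(np.radians(i["vfov"]/2));d=i["R"].T@np.array([(p[0]-i["cx"])/f,(p[1]-i["cy"])/f,1]);o=-i["R"].T@i["t"]
    return (o+d*(z-o[2])/d[2])
def state():
    o=ctrl.observe();R=Ro.from_rotvec(o["ee_rot"]).as_matrix()
    return o,R
E
python3 - <<'E'
from h import *
T=lambda x,y,x0,y0,k,ox=0:np.array([(x-ox)/k+x0-.5+.5/k,y/k+y0-.5+.5/k])
top=lambda x,y:T(x,y,240,195,8); side=lambda x,y:T(x,y,336,175,8,400)
c,f=tri(top(167,171),side(604,92));print("handle top",c,f)
u=bp("top",top(167,103),.13);v=bp("top",top(167,240),.13);d=u-v;print("dir handle",np.degrees(np.arctan2(d[1],d[0])),np.linalg.norm(d))
u=bp("top",top(199.5,88),.062);v=bp("top",top(198,312),.062);d=u-v;print("lugs",np.degrees(np.arctan2(d[1],d[0])),np.linalg.norm(d),(u+v)/2)
rt=lambda x,y:T(x,y,398,190,4); rs=lambda x,y:T(x,y,355,290,4,400)
th=np.linspace(0,6.283,200);C=.0345*np.c_[np.cos(th),np.sin(th),0*th]
bb=lambda P:np.r_[P.min(0),P.max(0)]
mt=np.r_[rt(167,112),rt(318,262)];ms=np.r_[rs(485,62),rs(703,192)]
s=least_squares(lambda X:np.r_[bb(proj("top",C+X))-mt,bb(proj("side",C+X))-ms],[.6,-.2,.1]);print("ring",s.x,s.fun.round(2))
def ang(a,b,z):
    d=bp("top",rt(*a),z)-bp("top",rt(*b),z);return np.degrees(np.arctan2(d[1],d[0]))
print("slots",ang((213,133),(270,235),.1),"plate L",ang((72,133),(182,350),.083),"plate T",ang((72,133),(285,30),.083)-90, "foot",ang((22,142),(140,380),.008))
print("slotmid",(bp("top",rt(213,133),.1)+bp("top",rt(270,235),.1))/2)
o,R=state();print(R.round(3))
E
```

```text
handle top [0.61877972 0.15489965 0.12926912] [-0.05  0.24  0.24 -0.02]
dir handle -1.0073614682407086 0.03005377394745595
lugs -1.421147708880872 0.05232474211750635 [0.62089913 0.15474379 0.062     ]
ring [ 0.57681294 -0.19220915  0.10634323] [-0.78 -1.    0.64  0.36 -1.17 -0.85  0.76  0.94]
slots 26.655401918603893 plate L 24.56841592824051 plate T 24.306438277777772 foot 24.15413000286397
slotmid [ 0.57808668 -0.19334609  0.1       ]
[[-0.963  0.268 -0.001]
 [ 0.268  0.963 -0.002]
 [ 0.    -0.002 -1.   ]]
```

Units first: shifts go in shares of 50 mm and turns go in shares of 60 degrees. So -0.031 m is -0.62, -0.029 m is -0.58, -0.125 rad / 1.0472 = -0.1194.

```bash
python3 steer.py '[[[0,0,0,-0.1194,1],[0,0,0,-0.1203,1],[-0.62,-0.58,0,0,1],[-0.62,-0.58,0,0,1],[-0.62,-0.58,0,0,1],[-0.62,-0.58,0,0,1],[-0.62,-0.58,0,0,1],[-0.62,-0.58,0,0,1],[-0.62,-0.58,0,0,1],[-0.62,-0.58,0,0,1],[-0.62,-0.58,0,0,1],[-0.62,-0.58,0,0,1],[-0.62,-0.58,0,0,1],[-0.62,-0.58,0,0,1],[-0.62,-0.58,0,0,1],[-0.62,-0.58,0,0,1],[-0.54,-0.62,0,0,1],[0,0,0.4,0,1],[0,0,0.4,0,1],[0,0,0,0,1]]]'
cat > go.py <<'E'
import sys
from h import *
o,R=state();p=np.array(list(map(float,sys.argv[1:4])));y=float(sys.argv[4])
yaw=np.degrees(np.arctan2(R[1,0],R[0,0]))
print("tool d",(R.T@(p-o["tool_pos"])).round(4),"turn",round(np.radians((yaw-y+180)%360-180),4),"q6",o["qpos"][5].round(3),"tilt",R[:,2].round(4))
E
python3 go.py .619 .155 .119 178.8
```

```text
time_s: 2.1
tool_pos: [0.6173, 0.1547, 0.201]
ee_rot: [-0.034, -3.134, 0.001]
force: [-0.7, -0.6, -0.7]
opening: 1.001
grasp_force: 0.0
tool d [-0.0024  0.0004  0.082 ] turn -0.0009 q6 -1.479 tilt [-7.9e-03 -5.0e-04 -1.0e+00]
```

In the tool's units: 0.02 m is 0.4, -0.002 m is -0.04.

```bash
python3 steer.py '[[[-0.04,0,0.4,0,1],[0,0,0.4,0,1],[0,0,0.4,0,1],[0,0,0.4,0,1],[0,0,0,0,1],[0,0,0,0,1]]]'; python3 go.py .619 .155 .119 178.8;  python3 - <<'E'
from h import *
import cv2
a=camrig.read_camera("side")[140:260,300:420,::-1]
cv2.imwrite("pics/g1.png",cv2.resize(a,None,fx=5,fy=5,interpolation=cv2.INTER_CUBIC))
E
```

```text
time_s: 2.7
tool_pos: [0.6217, 0.1558, 0.1251]
ee_rot: [0.032, 3.141, -0.0]
force: [0.2, 0.6, 0.1]
opening: 1.001
grasp_force: 0.0
tool d [ 0.0027 -0.0009  0.0061] turn 0.0007 q6 -1.479 tilt [ 2.e-04 -0.e+00 -1.e+00]
```

View pics/g1.png

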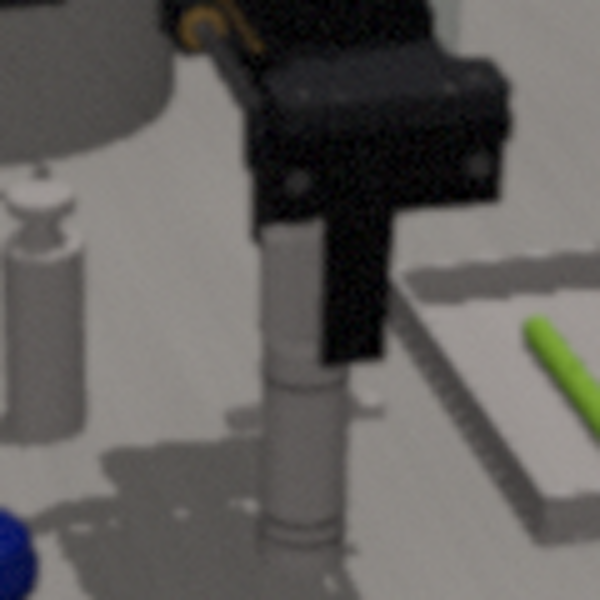

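In the tool's units: 0.005 m is 0.1, 0.0025 m is 0.05.

```bash
python3 steer.py '[[[0.05,-0.02,0.1,0,1],[0,0,0,0,1],[0,0,0,0,0],[0,0,0,0,0],[0,0,0,0,0],[0,0,0,0,0],[0,0,0,0,0],[0,0,0,0,0],[0,0,0,0,0],[0,0,0,0,0]]]' 20; python3 go.py .619 .155 .119 178.8
```

```text
time_s: 3.75
tool_pos: [0.619, 0.1545, 0.1195]
ee_rot: [-0.033, -3.141, 0.0]
force: [0.3, 0.1, -0.4]
opening: 0.36
grasp_force: 0.0
tool d [0.     0.0005 0.0005] turn 0.0002 q6 -1.48 tilt [-1.e-04 -0.e+00 -1.e+00]
```

```bash
python3 steer.py '[[[0,0,0,0,0],[0,0,0,0,0],[0,0,0,0,0],[0,0,0,0,0],[0,0,0,0,0],[0,0,0,0,0],[0,0,0,0,0],[0,0,0,0,0]]]'; python3 go.py .5768 -.1922 .27 204.4
```

```text
time_s: 4.55
tool_pos: [0.619, 0.1546, 0.1195]
ee_rot: [-0.033, -3.141, -0.0]
force: [0.3, 0.3, -0.9]
opening: 0.115
grasp_force: 20.0
tool d [ 0.035  -0.3476 -0.1505] turn -0.4466 q6 -1.48 tilt [-1.e-04  1.e-04 -1.e+00]
```

In the tool's units: -0.04 m is -0.8, -0.02 m is -0.4.

```bash
python3 steer.py '[[[0,0,-0.2,0,0],[0,0,-0.4,0,0],[0,0,-0.6,0,0],[0,0,-0.6,0,0],[0,0,-0.6,0,0],[0,0,-0.4,0,0],[0,0,-0.2,0,0],[0.04,-0.352,0,0,0],[0.06,-0.6,0,0,0],[0.08,-0.8,0,0,0],[0.08,-0.8,0,0,0],[0.08,-0.8,0,0,0],[0.08,-0.8,0,0,0],[0.08,-0.8,0,0,0],[0.08,-0.8,0,0,0],[0.06,-0.6,0,0,0],[0.04,-0.4,0,0,0],[0.02,-0.2,0,0,0],[0,0,0,0,0]]]'; python3 steer.py '[[[0,0,0,-0.105,0],[0,0,0,-0.1146,0],[0,0,0,-0.1146,0],[0,0,0,-0.0922,0],[0,0,0,0,0],[0,0,0,0,0],[0,0,0,0,0]]]';python3 go.py .5768 -.1922 .255 204.4;  python3 - <<'E'
from h import *
import cv2
s=camrig.read_camera("side")[:,:,::-1];t=camrig.read_camera("top")[:,:,::-1]
cv2.imwrite("pics/h_s.png",s);cv2.imwrite("pics/h_t.png",t)
print(proj("side",[.5768,-.1922,.12]),proj("top",[.5768,-.1922,.12]))
f=lambda a,x,y,w,h,k:cv2.resize(a[y:y+h,x:x+w],None,fx=k,fy=k,interpolation=cv2.INTER_CUBIC)
cv2.imwrite("pics/h1.png",np.hstack([f(t,408,187,100,150,4),f(s,355,220,100,150,4)]))
E
```

```text
time_s: 6.45
tool_pos: [0.5757, -0.1937, 0.2683]
ee_rot: [-0.037, -3.139, -0.001]
force: [-0.6, 0.7, -2.3]
opening: 0.115
grasp_force: 20.0
time_s: 7.15
tool_pos: [0.5767, -0.1915, 0.2694]
ee_rot: [0.663, -3.071, -0.001]
force: [-0.4, -0.4, -0.7]
opening: 0.115
grasp_force: 20.0
tool d [ 0.0002 -0.0006  0.0144] turn -0.0007 q6 -2.5 tilt [-4.e-04  4.e-04 -1.e+00]
[[403.34586448 311.72468828]] [[459.89710397 235.30288361]]
```

View pics/h1.png

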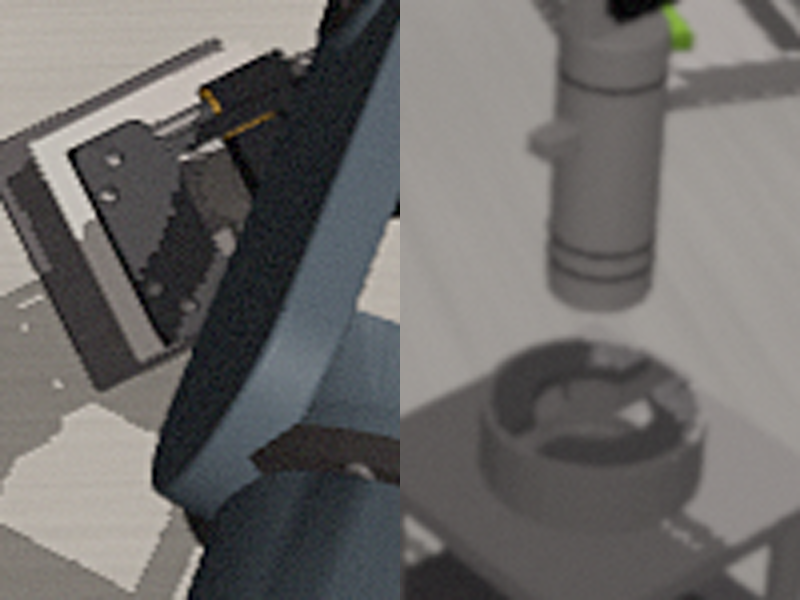

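```bash
python3 - <<'E'
from h import *
T=lambda x,y:np.array([(x-400)/4+355-.375,y/4+220-.375]); inv=lambda p:((p+.375-[355,220])*4+[400,0]).round(1)
th=np.linspace(0,6.283,200);c=lambda r:r*np.c_[np.cos(th),np.sin(th),0*th]
o,R=state();p=o["tool_pos"]-[0,0,.1195]
q=proj("side",c(.016)+p);print("tube bottom bbox",inv(q.min(0)),inv(q.max(0)))
for z in(.0553,.0623):
  for s in(1,-1):
    for w in(-1,1):
      a=np.radians(24.4);x=np.array([np.cos(a),np.sin(a),0]);y=np.array([-x[1],x[0],0])
      print(z,s,w,inv(proj("side",p+s*.028*x+w*.0045*y+[0,0,z])))
q=proj("side",c(.0345)+[.5768,-.1922,.107]);print("ring",inv(q.min(0)),inv(q.max(0)))
for s in(1,-1):print("slot",inv(proj("side",np.array([.5768,-.1922,.107])+s*.031*x)), inv(proj("side",np.array([.5768,-.1922,.107])+s*.0185*x)))
# fit
def fit(r,z,l,rr,bot):
    return least_squares(lambda X:(lambda q:[q[:,0].min()-T(l,0)[0],q[:,0].max()-T(rr,0)[0],q[:,1].max()-T(0,bot)[1]])(proj("side",c(r)+[X[0],X[1],z])),[.57,-.19]).x
print("tube",fit(.016,p[2],548,653,311),"ring",fit(.0345,.107,482,704,471))
E
```

```text
tube bottom bbox [545.8 256.6] [653.5 317.5]
0.0553 1 -1 [[690.  103.4]]
0.0553 1 1 [[668.1  91.3]]
0.0553 -1 -1 [[547.6 165.3]]
0.0553 -1 1 [[526.1 152.2]]
0.0623 1 -1 [[691.6  82.6]]
0.0623 1 1 [[669.7  70.6]]
0.0623 -1 -1 [[548.6 143.9]]
0.0623 -1 1 [[527.  130.9]]
ring [480.3 336.9] [706.1 474. ]
slot [[665.1 365.7]] [[636.3 380.4]]
slot [[517.1 441.3]] [[548.  425.5]]
tube [ 0.57811188 -0.18878895] ring [ 0.57721067 -0.19076155]
```

In the tool's units: 0.01 m is 0.2, 0.008 m is 0.16, -0.003 rad / 1.0472 = -0.0029.

```bash
python3 go.py .5765 -.1925 .230 204.6; python3 steer.py '[[[0,0.016,0.1,-0.0029,0],[0,0,0.2,0,0],[0,0,0.2,0,0],[0,0,0.16,0,0],[0,0,0.08,0,0],[0,0,0,0,0],[0,0,0,0,0]]]' ;python3 go.py .5765 -.1925 .222 204.6
```

```text
tool d [ 0.0005 -0.0004  0.0395] turn -0.004 q6 -2.501 tilt [-2.e-04  2.e-04 -1.e+00]
time_s: 7.95
tool_pos: [0.5766, -0.1916, 0.2325]
ee_rot: [-0.668, 3.07, -0.0]
force: [1.0, -0.2, -0.9]
opening: 0.114
grasp_force: 20.0
tool d [ 0.0005 -0.0007  0.0105] turn -0.0007 q6 -2.504 tilt [ 1.e-04 -1.e-04 -1.e+00]
```

In the tool's units: 0.001 m is 0.02, -0.0007 m is -0.014.

```bash
python3 steer.py '[[[0.01,-0.014,0,0,0],[0,0,0.02,0,0],[0,0,0.02,0,0],[0,0,0.02,0,0],[0,0,0.02,0,0],[0,0,0.02,0,0],[0,0,0.02,0,0],[0,0,0.02,0,0],[0,0,0.02,0,0],[0,0,0.02,0,0],[0,0,0.02,0,0],[0,0,0.02,0,0],[0,0,0,0,0],[0,0,0,0,0]]]' ;python3 go.py .5765 -.1925 .174 204.6
```

```text
time_s: 9.35
tool_pos: [0.5763, -0.1923, 0.2215]
ee_rot: [0.668, -3.07, -0.0]
force: [0.9, -0.2, -1.7]
opening: 0.111
grasp_force: 20.0
tool d [-0.0001 -0.0002  0.0475] turn -0.0005 q6 -2.505 tilt [-0.  0. -1.]
```

```bash
python3 - <<'E'
from h import *
import cv2
s=camrig.read_camera("side")[:,:,::-1]
cv2.imwrite("pics/i1.png",cv2.resize(s[230:380,330:480],None,fx=4,fy=4,interpolation=cv2.INTER_CUBIC))
E
```

```text
(no output)
```

View pics/i1.png

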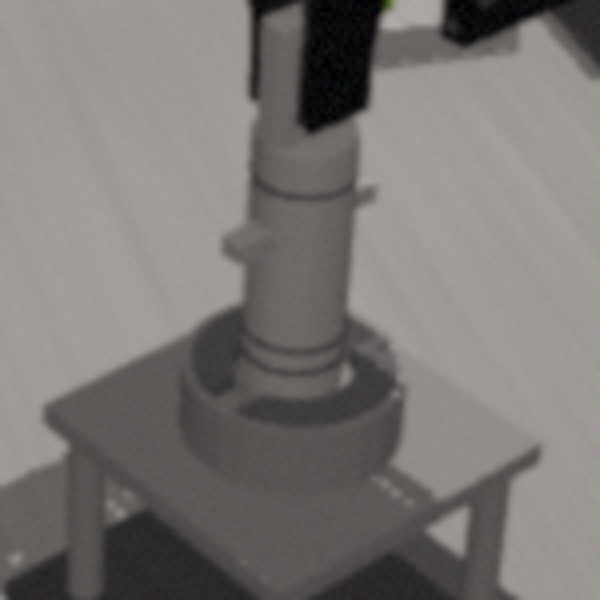

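The tube end sits inside the ring: its edges are at x 240 and 340 and the ring's at 180 and 405, so it is centred. The force is still near zero, so I'll keep lowering it slowly.

In the tool's units: 0.0012 m is 0.024.

```bash
R="x"; python3 steer.py '[[[0,0,0.024,0,0],[0,0,0.024,0,0],[0,0,0.024,0,0],[0,0,0.024,0,0],[0,0,0.024,0,0],[0,0,0.024,0,0],[0,0,0.024,0,0],[0,0,0.024,0,0],[0,0,0.024,0,0],[0,0,0.024,0,0],[0,0,0.024,0,0],[0,0,0.024,0,0],[0,0,0.024,0,0],[0,0,0.024,0,0],[0,0,0.024,0,0],[0,0,0.024,0,0],[0,0,0.024,0,0],[0,0,0.024,0,0],[0,0,0.024,0,0],[0,0,0.024,0,0]]]'; python3 go.py .5765 -.1925 .174 204.6
```

```text
time_s: 11.4
tool_pos: [0.5763, -0.1924, 0.1975]
ee_rot: [-0.668, 3.07, -0.0]
force: [-0.2, -0.5, -1.6]
opening: 0.112
grasp_force: 20.0
tool d [-0.0001 -0.0002  0.0235] turn -0.0005 q6 -2.505 tilt [ 0.e+00 -1.e-04 -1.e+00]
```

In the tool's units: 0.002 m is 0.04, 0.0015 m is 0.03.

```bash
python3 steer.py '[[[0,0,0.04,0,0],[0,0,0.04,0,0],[0,0,0.04,0,0],[0,0,0.04,0,0],[0,0,0.04,0,0],[0,0,0.04,0,0],[0,0,0.04,0,0],[0,0,0.04,0,0],[0,0,0.04,0,0],[0,0,0.03,0,0],[0,0,0.02,0,0],[0,0,0,0,0]]]'; python3 steer.py '[[[0,0,0.02,0,0],[0,0,0.02,0,0],[0,0,0.02,0,0],[0,0,0.02,0,0],[0,0,0.02,0,0],[0,0,0.02,0,0],[0,0,0,0,0]]]'
```

```text
time_s: 12.6
tool_pos: [0.5762, -0.1923, 0.1769]
ee_rot: [0.668, -3.069, -0.0]
force: [-0.3, 0.5, -2.3]
opening: 0.113
grasp_force: 20.0
time_s: 13.3
tool_pos: [0.5762, -0.1923, 0.1708]
ee_rot: [0.668, -3.069, -0.0]
force: [0.3, -0.2, -1.3]
opening: 0.11
grasp_force: 20.0
```

In the tool's units: 0.001 m is 0.02.

```bash
python3 steer.py '[[[0,0,0.02,0,0],[0,0,0.02,0,0],[0,0,0.02,0,0],[0,0,0.02,0,0],[0,0,0,0,0]]]'; python3 steer.py '[[[0,0,0.02,0,0],[0,0,0.02,0,0],[0,0,0.02,0,0],[0,0,0.02,0,0],[0,0,0.02,0,0],[0,0,0.02,0,0],[0,0,0.02,0,0],[0,0,0,0,0]]]'
```

```text
time_s: 13.8
tool_pos: [0.5762, -0.1923, 0.1668]
ee_rot: [0.668, -3.069, -0.0]
force: [0.0, 0.4, -2.4]
opening: 0.11
grasp_force: 20.0
time_s: 14.6
tool_pos: [0.5762, -0.1923, 0.1599]
ee_rot: [0.668, -3.069, -0.0]
force: [-0.4, -0.1, -1.9]
opening: 0.113
grasp_force: 20.0
```

In the tool's units: 0.001 m is 0.02, 0.0005 m is 0.01.

```bash
python3 steer.py '[[[0,0,0.02,0,0],[0,0,0.02,0,0],[0,0,0.02,0,0],[0,0,0.01,0,0],[0,0,0.01,0,0],[0,0,0,0,0]]]';  python3 steer.py '[[[0,0,0.01,0,0],[0,0,0.01,0,0],[0,0,0,0,0]]]'
```

```text
time_s: 15.2
tool_pos: [0.5763, -0.1923, 0.156]
ee_rot: [0.668, -3.07, -0.0]
force: [-0.1, -0.4, -1.3]
opening: 0.11
grasp_force: 20.0
time_s: 15.5
tool_pos: [0.5763, -0.1923, 0.155]
ee_rot: [0.668, -3.07, -0.0]
force: [-0.1, 0.1, -1.4]
opening: 0.114
grasp_force: 20.0
```

In the tool's units: 0.05 rad / 1.0472 = 0.0477.

```bash
python3 steer.py '[[[0,0,0,0.0477,0],[0,0,0,0.0477,0],[0,0,0,0.0477,0],[0,0,0,0.0477,0],[0,0,0,0.0477,0],[0,0,0,0,0]]]'; python3 -c "
from h import *;print(ctrl.observe()['ft_torque'])"; python3 steer.py '[[[0,0,0,0.0477,0],[0,0,0,0.0477,0],[0,0,0,0.0477,0],[0,0,0,0.0477,0],[0,0,0,0.0286,0],[0,0,0,0,0]]]'; python3 -c "
from h import *;print(ctrl.observe()['ft_torque'])"; python3 go.py .5765 -.1925 .154 204.6
```

```text
time_s: 16.1
tool_pos: [0.5763, -0.1924, 0.1551]
ee_rot: [-0.281, 3.129, -0.0]
force: [0.1, 0.3, -1.6]
opening: 0.117
grasp_force: 20.0
[ 0.03142012 -0.0004695   0.00133052]
time_s: 16.7
tool_pos: [0.5763, -0.1924, 0.1551]
ee_rot: [0.079, 3.141, -0.0]
force: [0.4, -0.1, -2.0]
opening: 0.114
grasp_force: 20.0
[ 0.00396049 -0.05136771 -0.00270228]
tool d [-0.0002 -0.0001  0.0011] turn -0.4796 q6 -2.026 tilt [ 0. -0. -1.]
```

Turning freely. Next I'll lower until the lugs touch the channel floor.

In the tool's units: 0.0003 m is 0.006.

```bash
for i in 1; do python3 steer.py '[[[0,0,0.006,0,0],[0,0,0.006,0,0],[0,0,0,0,0]]]'; done; python3 steer.py '[[[0,0,0.006,0,0],[0,0,0,0,0]]]'
```

```text
time_s: 17.0
tool_pos: [0.5763, -0.1924, 0.1544]
ee_rot: [0.08, 3.141, -0.0]
force: [-0.2, -0.2, -2.2]
opening: 0.116
grasp_force: 20.0
time_s: 17.2
tool_pos: [0.5764, -0.1924, 0.1544]
ee_rot: [0.08, 3.14, -0.0]
force: [0.2, 0.5, 0.4]
opening: 0.111
grasp_force: 20.0
```

In the tool's units: 0.03 rad / 1.0472 = 0.0286.

```bash
python3 steer.py '[[[0,0,0,0.0286,0],[0,0,0,0.0286,0],[0,0,0,0,0]]]'; python3 steer.py '[[[0,0,0,0.0286,0],[0,0,0,0.0286,0],[0,0,0,0,0]]]'
```

```text
time_s: 17.5
tool_pos: [0.5765, -0.1925, 0.1544]
ee_rot: [0.174, 3.136, -0.001]
force: [0.1, -0.1, 0.5]
opening: 0.114
grasp_force: 20.0
time_s: 17.8
tool_pos: [0.5765, -0.1925, 0.1544]
ee_rot: [0.268, 3.13, -0.0]
force: [0.5, 0.3, 0.5]
opening: 0.111
grasp_force: 20.0
```

In the tool's units: 0.03 rad / 1.0472 = 0.0286.

```bash
python3 steer.py '[[[0,0,0,0.0286,0],[0,0,0,0.0191,0],[0,0,0,0,0]]]'; python3 steer.py '[[[0,0,0,0.0286,0],[0,0,0,0.0191,0],[0,0,0,0,0]]]';python3 steer.py '[[[0,0,0,0.0286,0],[0,0,0,0.0191,0],[0,0,0,0,0]]]'
```

```text
time_s: 18.1
tool_pos: [0.5765, -0.1925, 0.1544]
ee_rot: [0.346, 3.122, -0.0]
force: [0.6, 0.2, 0.7]
opening: 0.111
grasp_force: 20.0
time_s: 18.4
tool_pos: [0.5765, -0.1925, 0.1543]
ee_rot: [0.424, 3.112, -0.0]
force: [-0.2, 0.7, 1.2]
opening: 0.109
grasp_force: 20.0
time_s: 18.7
tool_pos: [0.5765, -0.1925, 0.1543]
ee_rot: [0.502, 3.101, -0.0]
force: [-0.0, -1.1, 0.9]
opening: 0.112
grasp_force: 20.0
```

Still on the floor at 0.75 rad.

In the tool's units: 0.03 rad / 1.0472 = 0.0286.

```bash
python3 steer.py '[[[0,0,0,0.0286,0],[0,0,0,0.0191,0],[0,0,0,0,0]]]'; python3 steer.py '[[[0,0,0,0.0286,0],[0,0,0,0.0191,0],[0,0,0,0,0]]]';python3 -c "
from h import *;print(ctrl.observe()['ft_torque'])"
```

```text
time_s: 19.0
tool_pos: [0.5764, -0.1925, 0.1543]
ee_rot: [0.579, 3.087, -0.0]
force: [-0.1, -0.1, 1.7]
opening: 0.115
grasp_force: 20.0
time_s: 19.3
tool_pos: [0.5764, -0.1925, 0.1542]
ee_rot: [0.656, 3.072, -0.0]
force: [-0.6, -0.7, 2.1]
opening: 0.12
grasp_force: 20.0
[-0.14099323  0.14319678  0.06042032]
```

In the tool's units: -0.0002 m is -0.004, 0.02 rad / 1.0472 = 0.0191.

```bash
python3 steer.py '[[[0,0,-0.004,0,0],[0,0,0,0.0191,0],[0,0,0,0.0191,0],[0,0,0,0,0]]]';python3 -c "
from h import *;print(ctrl.observe()['ft_torque'])"; python3 steer.py '[[[0,0,0,0.0191,0],[0,0,0,0.0191,0],[0,0,0,0,0]]]';python3 -c "
from h import *;print(ctrl.observe()['ft_torque'])"
```

```text
time_s: 19.7
tool_pos: [0.5762, -0.1924, 0.1542]
ee_rot: [-0.719, -3.058, 0.0]
force: [-0.3, -1.7, 0.6]
opening: 0.117
grasp_force: 20.0
[-0.31551885  0.10928414  0.03759345]
time_s: 20.0
tool_pos: [0.5759, -0.1917, 0.1538]
ee_rot: [-0.78, -3.042, -0.002]
force: [0.0, -1.7, -2.3]
opening: 0.113
grasp_force: 20.0
[ 0.01919609  0.00337758 -0.04753939]
```

The contact force is gone at 0.93 rad, so the lugs are probably over the notches. I'll lower without turning.

In the tool's units: 0.0005 m is 0.01.

```bash
python3 steer.py '[[[0,0,0.01,0,0],[0,0,0.01,0,0],[0,0,0,0,0]]]';python3 go.py .5765 -.1925 .1475 0;python3 -c "
from h import *;print(ctrl.observe()['ft_torque'])"
```

```text
time_s: 20.3
tool_pos: [0.5761, -0.1919, 0.153]
ee_rot: [-0.779, -3.043, -0.001]
force: [-0.4, 0.6, -2.2]
opening: 0.116
grasp_force: 20.0
tool d [-0.0006 -0.0003  0.0055] turn 2.6403 q6 -1.575 tilt [-8.e-04  9.e-04 -1.e+00]
[ 0.04620335 -0.04302642  0.00672368]
```

In the tool's units: 0.0005 m is 0.01.

```bash
python3 steer.py '[[[0,0,0.01,0,0],[0,0,0.01,0,0],[0,0,0.01,0,0],[0,0,0.01,0,0],[0,0,0,0,0]]]'; python3 steer.py '[[[0,0,0.01,0,0],[0,0,0.01,0,0],[0,0,0.01,0,0],[0,0,0.01,0,0],[0,0,0,0,0]]]';python3 -c "
from h import *;print(ctrl.observe()['ft_torque'])"
```

```text
time_s: 20.8
tool_pos: [0.5765, -0.1923, 0.1514]
ee_rot: [0.779, 3.043, 0.0]
force: [-0.1, 1.1, -1.7]
opening: 0.111
grasp_force: 20.0
time_s: 21.3
tool_pos: [0.5764, -0.1923, 0.1493]
ee_rot: [0.779, 3.043, 0.0]
force: [0.6, 2.5, -0.7]
opening: 0.114
grasp_force: 20.0
[ 0.30969441 -0.23045363 -0.05010486]
```

In the tool's units: 0.0005 m is 0.01.

```bash
python3 steer.py '[[[0,0,0.01,0,0],[0,0,0.01,0,0],[0,0,0,0,0]]]';python3 -c "
from h import *;print(ctrl.observe()['ft_torque'])"; python3 steer.py '[[[0,0,0.008,0,0],[0,0,0.006,0,0],[0,0,0,0,0]]]';python3 -c "
from h import *;print(ctrl.observe()['ft_torque'])"
```

```text
time_s: 21.6
tool_pos: [0.5764, -0.1923, 0.1483]
ee_rot: [0.779, 3.043, 0.0]
force: [1.2, 2.6, -0.9]
opening: 0.112
grasp_force: 20.0
[ 0.35652233 -0.17045542 -0.0713285 ]
time_s: 21.9
tool_pos: [0.5764, -0.1923, 0.1476]
ee_rot: [0.779, 3.043, 0.0]
force: [1.3, 1.5, -0.9]
opening: 0.114
grasp_force: 20.0
[ 0.41703408 -0.23346357 -0.01967414]
```

In the tool's units: 0.0003 m is 0.006.

```bash
python3 steer.py '[[[0,0,0.006,0,0],[0,0,0,0,0],[0,0,0,0,0],[0,0,0,0,0]]]' 4; python3 steer.py '[[[0,0,0,0,0.15],[0,0,0,0,0.2],[0,0,0,0,0.3],[0,0,0,0,0.4],[0,0,0,0,0.4],[0,0,0,0,0.4],[0,0,0,0,0.4],[0,0,0,0,0.4],[0,0,0,0,0.4]]]'; python3 - <<'E'
from h import *
import cv2
s=camrig.read_camera("side")[:,:,::-1]
cv2.imwrite("pics/j1.png",cv2.resize(s[230:380,330:480],None,fx=4,fy=4,interpolation=cv2.INTER_CUBIC))
E
```

```text
time_s: 22.3
tool_pos: [0.5763, -0.1924, 0.1474]
ee_rot: [0.779, 3.043, -0.0]
force: [1.3, 0.6, 0.0]
opening: 0.117
grasp_force: 4.0
time_s: 23.2
tool_pos: [0.5763, -0.1924, 0.1473]
ee_rot: [-0.779, -3.043, 0.0]
force: [0.4, 0.3, -0.0]
opening: 0.395
grasp_force: 0.0
```

View pics/j1.png

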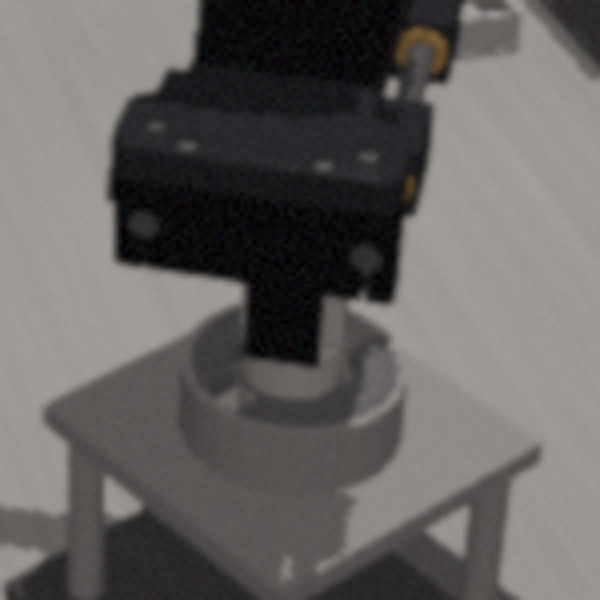

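The tube is seated low in the ring at about (295,370) and the fingers are open. I'll retreat straight up, slowly at first.

```bash
python3 steer.py '[[[0,0,-0.06,0,0.4],[0,0,-0.12,0,0.4],[0,0,-0.2,0,0.4],[0,0,-0.4,0,0.4],[0,0,-0.6,0,0.4],[0,0,-0.6,0,0.4],[0,0,-0.6,0,0.4],[0,0,-0.4,0,0.4],[0,0,0,0,0.4],[0,0,0,0,0.4]]]'; python3 - <<'E'
from h import *
import cv2
s=camrig.read_camera("side")[:,:,::-1]
cv2.imwrite("pics/k1.png",cv2.resize(s[250:350,350:460],None,fx=6,fy=6,interpolation=cv2.INTER_CUBIC))
inv=lambda p:((p+.417-[350,250])*6).round(0)
th=np.linspace(0,6.283,200);c=lambda r:r*np.c_[np.cos(th),np.sin(th),0*th]
for z in(.118,.125):
    q=proj("side",c(.016)+[.5768,-.1922,z]);print("top of tube",z,inv(q.min(0)),inv(q.max(0)))
a=np.radians(24.6-53.3);x=np.array([np.cos(a),np.sin(a),0]);y=np.array([-x[1],x[0],0])
for z in(.158,.165):
    print(z,[inv(proj("side",np.array([.5768,-.1922,z])+i*.016*x+j*.005*y)[0]) for i in(1,-1) for j in(1,-1)])
E
```

```text
time_s: 24.25
tool_pos: [0.5761, -0.1922, 0.2967]
ee_rot: [0.779, 3.043, -0.0]
force: [0.3, -0.1, 0.1]
opening: 0.401
grasp_force: 0.0
top of tube 0.118 [243. 335.] [401. 429.]
top of tube 0.125 [245. 307.] [403. 401.]
0.158 [array([417., 215.]), array([409., 243.]), array([257., 192.]), array([248., 219.])]
0.165 [array([419., 186.]), array([411., 213.]), array([259., 163.]), array([249., 190.])]
```

View pics/k1.png

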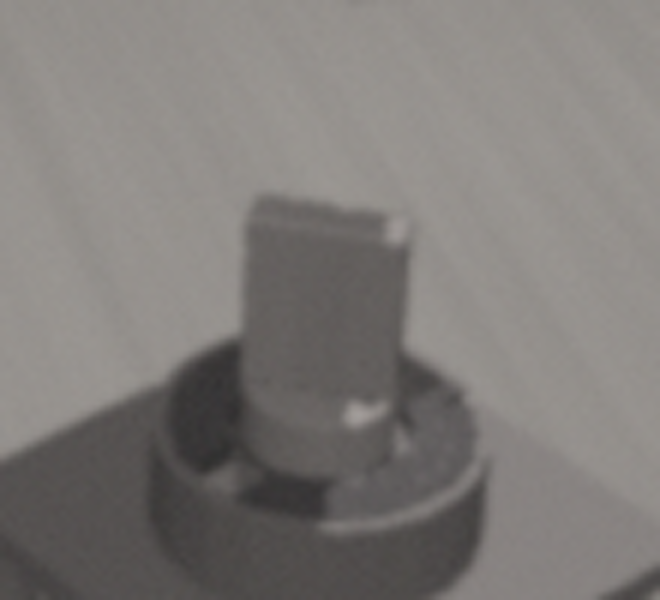

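The handle's top corners at (258,195), (248,222) and (405,243) match the predictions for full seating (257,192), (248,219) and (409,243). The tube is upright and clear of the gripper.

```bash
python3 -c "
from cell import ctrl, camrig;print(ctrl.hand_in())"
```

```text
the job is handed in; nothing more can be done
None
```

The tube is hanging upright in the bayonet ring with both lugs fully down in the notches, which caught about 53° clockwise of the slots. The gripper is clear of it, and I handed the job in at about 24 s; the hand-in returned no verdict.

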